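# Seal the control jar and vent the culture jar

## Robot

A 6-joint arm with a two-finger parallel gripper is mounted at the origin on a cart in front of the work surface, level with it; the furniture and walls round the work are solid. World frame = base frame: x ahead of the robot, y to its left, z up, the work surface at z = 0. Lengths are in m, angles in degrees, forces in N, time in s.
With the tool pointing down it reaches from about 0.4 to 0.825 m from the base axis. Payload 7 kg.
Tool frame: the origin (TCP) lies midway between the tips of the shut fingers; the grasp point (between the pads) lies 19 mm behind it; x points along the fingers, z is the direction in which the jaws open and shut, and the axes are right-handed (so a half turn about x gives the same grasp; the last joint's range is limited). The gripper opens to 88 mm and grips with 3 to 60 N. Pads are 19 mm wide; open, the fingers measure 130 mm over their backs; the gripper's body (78 mm by 193 mm) begins 47 mm behind the grasp point.
Start: joints at [-59.696, 20.546, 0.682, 0, -70.136, -16.507], TCP at [0.161, -0.656, 0.227] pointing down, gripper open.
Joint ranges: [-176.03, 176.03], [-82.01, 121.73], [-58.28, 71.71], [-173.87, 95.51], [-174.79, -0.11], [-173.66, 173.66]. Speed limits (degrees/s): [136.94, 136.94, 172.46, 180, 180, 180].

## Interface

Orientations are given as [roll, pitch, yaw] about the fixed x, y, z axes, in that order (R = Rz(yaw) Ry(pitch) Rx(roll)).
In Python, from plant import ctrl gives the robot as it stands. The module is installed in compiled form; this text tells all that it offers.
- The arm moves only by the tool servo_tool, never from a script. Its argument "deltas" is a list of rows, each a list of 3 entries, a list of its own where there are three numbers: the turn, a rotation vector about the tool's x, y, z in degrees, then the shift along the tool's x, y, z in cm, then the finger opening in cm, from 0 to 8.76. A call has 1 to 5 rows; each row is the pose to reach, as a shift and turn from the pose measured when the call began, along the tool's axes at that moment; what a row does not reach only later rows make up. A row lasts 1/10 s, in which the tool goes at most 50 mm and 8.59 degrees, less where a joint would pass 70% of its speed; a pose out of reach is approached as far as the arm can. A call with a gripper value outside its range is refused whole. The fingers move at their own pace and stop on an object; the grip force is fixed at half the most. Time passes only in rows, so rows that repeat a pose let the fingers close. It gives the time, the measured TCP pose, the force and the opening at its end, in the units of the state.
- ctrl.get_obs(): the state, without advancing time (a new reading comes with each control period).
- ctrl.snapshot(name): name is "scene" or "top" or "wrist"; returns a dict with "image" (480x640x3 uint8, red, green, blue), "vertical_fov" (degrees; the focal length in pixels is half the picture's height over the tangent of half this angle, whatever the lens; pixels are square), "cx", "cy" (the principal point, pixels), "rvec" (rotation vector, rad) and "tvec" (3), from world to camera coordinates, as OpenCV has them. Camera axes: x right, y down, z forward; pixel columns grow to the right and rows downward; lengths in m; the calibration is good to about 2 mm. A picture is of the moment at which its call begins. There is no depth.
- ctrl.close_job(): hands the job in, once; it reports no verdict.
The state is a dict: "clock": time; "joint_pos": joint angles; "qvel": joint speeds; "tau": joint torques, N m; "tool_pos": TCP position; "orientation": TCP orientation; "force": force on the tool from outside, world axes, zero at the start; "moment": the same for the moment, N m; "opening": finger opening in m.
Only numpy, scipy, OpenCV 4.12 (cv2) and the standard library are available. Lean on these libraries where they do the work, as an engineer would, in place of code of your own. Each camera call takes 0.05 s, during which the arm holds its last target. There are 200 camera calls.

## Task

Set the tall square jar on the empty plate, squarely down between its four stops, and only then screw its cap fully home (clockwise). Also unscrew the cap of the short jar standing on the other plate all the way to its stop (anticlockwise, the cap stays on its jar), leaving that jar between its stops. Leave the spare short jar and all the other things where they are.

Things in the scene. Friction and masses are not known exactly. Their poses are not given: they have to be found in the camera images.
- jar_tall: Square white plastic sample jar, 102 mm high over all: body 52 x 52 x 72 mm, round neck 6 mm high (35 mm across), then a round black ribbed screw cap 44 mm across and 24 mm high that cannot come off. Origin: centre of the underside; z up; a small black nib on the shoulder marks its -x side. It starts on the worktop with its cap partly unscrewed, with a flask behind it and a bottle before it.
- jar_tall_cap_top (a point): Centre of the top of the tall jar's cap, 102 mm above the jar's underside; turns with the cap.
- jar_tall_cap (a joint): Turn of the tall jar's cap, rad: 0 = screwed fully home (white bar on the cap top points to the nib), grows anticlockwise seen from above as it unscrews, stop at 2.6. Resistance about 0.12 N m; the jar itself must be kept from turning (the plate's stops do this).
- jar_short: Square white plastic sample jar, 76 mm high over all: body 52 x 52 x 46 mm, round neck 6 mm high (35 mm across), then a round black ribbed screw cap 44 mm across and 24 mm high that cannot come off. Origin: centre of the underside; z up; a small black nib on the shoulder marks its -x side. It starts between the stops of one plate with its cap home or nearly so.
- jar_short_cap_top (a point): Centre of the top of the cap of the short jar on the plate, 76 mm above the jar's underside; turns with the cap.
- jar_short_cap (a joint): Turn of the short jar's cap, rad: 0 = screwed fully home (white bar on the cap top points to the nib), grows anticlockwise seen from above as it unscrews, stop at 2.4. Resistance about 0.12 N m; the jar itself must be kept from turning (the plate's stops do this).
- plate_free: Fixed aluminium plate 100 x 100 x 8 mm with four steel stops, each 40 mm long, 10 mm wide and standing 12 mm above the plate, one parallel to each side; their inner faces are 58 mm apart, so a jar 52 mm square stands between them in any quarter turn. Origin: centre of the underside on the worktop; axes parallel to its sides. This one is empty at the start; it may be on the left or on the right.
- plate_occupied: Fixed aluminium plate 100 x 100 x 8 mm with four steel stops, each 40 mm long, 10 mm wide and standing 12 mm above the plate, one parallel to each side; their inner faces are 58 mm apart, so a jar 52 mm square stands between them in any quarter turn. Origin: centre of the underside on the worktop; axes parallel to its sides. This one carries the short jar.
- jar_spare: Square white plastic sample jar, 76 mm high over all: body 52 x 52 x 46 mm, round neck 6 mm high (35 mm across), then a round black ribbed screw cap 44 mm across and 24 mm high that cannot come off. Origin: centre of the underside; z up; a small black nib on the shoulder marks its -x side. A spare like the short jar, standing on the worktop. Bystander.
- flask: Conical stoppered flask, 62 mm across at the foot, 119 mm high; origin: centre of the underside. Bystander.
- amber_bottle: Amber bottle with a white cap, 52 mm across, 118 mm high; origin: centre of the underside. Bystander.
- white_bottle: Pale bottle with a black cap, 64 mm across, 135 mm high; origin: centre of the underside. Bystander.
- vial: Small vial with a black cap, 24 mm across, 56 mm high; origin: centre of the underside. Bystander.
- timer: White bench timer, 62 x 62 x 18 mm, lying flat; origin: centre of the underside. Bystander.
Things that resemble listed ones, but are neither listed nor needed, are in the scene too. Leave any turquoise look-alike of the jar_short alone.

How it is judged (in metres and radians):
On the way, in this order (a step that is already met when the one before it is completed fails the run):
1. the tall jar stands down between the stops of the empty plate (horizontal distance between jar_tall and plate_free below 0.006 m and height (world z) of jar_tall between 0.006 and 0.0105 m and angle between jar_tall's own z axis and vertical below 0.06 rad and (angle between the x axis of jar_tall and the x axis of plate_free, either way round below 0.2 rad or angle between the x axis of jar_tall and the y axis of plate_free, either way round below 0.2 rad)), for 0.2 s.
2. its cap is screwed home while it stands there (all of step 1 and value of joint jar_tall_cap below 0.12 rad), for 0.2 s.
At the end, for the whole second after the job is handed in: Tall jar on the formerly empty plate, short jar on its own: upright, at rest, within 6 mm of the plate centre, down on the plate (within 2.5 mm) and parallel to the stops within 0.2 rad; tall jar's cap within 0.12 rad of home, short jar's cap open by more than 2.2 rad (all of step 2 and horizontal distance between jar_short and plate_occupied below 0.006 m and height (world z) of jar_short between 0.006 and 0.0105 m and angle between jar_short's own z axis and vertical below 0.06 rad and (angle between the x axis of jar_short and the x axis of plate_occupied, either way round below 0.2 rad or angle between the x axis of jar_short and the y axis of plate_occupied, either way round below 0.2 rad) and value of joint jar_short_cap above 2.2 rad and linear speed of each of jar_tall, jar_short below 0.02 m/s); the robot touches nothing.
It fails at once if a bystander (spare jar, flask, bottle, vial or timer) is moved by more than 25 mm or tipped (distance of any of jar_spare, flask, amber_bottle, white_bottle, vial, timer from where it was at the start of the episode above 0.025 m or angle between any of jar_spare, flask, amber_bottle, white_bottle, vial, timer's own z axis and vertical above 0.4 rad).
It fails at once if the tall or the short jar is tipped by more than 0.6 rad (angle between any of jar_tall, jar_short's own z axis and vertical above 0.6 rad).
It fails at once if the short jar is taken out of its plate (raised by more than 20 mm) (height (world z) of jar_short above 0.028 m).
It also fails if it takes over 64 s, if anything falls off the work surface, if the arm or the gripper's body presses on something with over 40 N, if the wrist force passes 120 N, or if a joint passes its speed limit or range.

## Working session

There is one attempt and no reset: what is moved stays moved. The work goes in short steps, Python scripts to look and compute and a tool call to move; the robot and the scene stay as the last step left them, time stands still between calls to the robot, and variables do not carry over. Pictures are saved under pics/ and viewed, on a budget of 10 in all, crops included, one or two more only if the job needs it, and the job is handed in when it is done.

Besides the shell and the picture viewer there is one more tool, called after ">>>" by a JSON object that holds its "fn" and its "kwargs". servo_tool: Moves the arm, as the interface text tells. Its arguments: {"type":"object","properties":{"deltas":{"type":"array","items":{"type":"array"}}},"required":["deltas"]}

```bash
mkdir -p pics
cat > h.py <<'E'
import numpy as np, cv2
from scipy.spatial.transform import Rotation as R
from plant import ctrl
def snap(name, fn=None):
    s=ctrl.snapshot(name)
    if fn: cv2.imwrite('pics/'+fn, s['image'][:,:,::-1])
    return s
def ray(s,u,v,z):
    f=240/np.tan(np.radians(s['vertical_fov'])/2)
    Rm=cv2.Rodrigues(np.array(s['rvec'],float))[0]; t=np.array(s['tvec'],float).ravel()
    c=-Rm.T@t; d=Rm.T@np.array([(u-s['cx'])/f,(v-s['cy'])/f,1])
    return c+d*(z-c[2])/d[2]
def proj(s,p):
    f=240/np.tan(np.radians(s['vertical_fov'])/2)
    Rm=cv2.Rodrigues(np.array(s['rvec'],float))[0]; q=Rm@np.array(p,float)+np.array(s['tvec'],float).ravel()
    return q[:2]/q[2]*f+[s['cx'],s['cy']]
def pose():
    o=ctrl.get_obs(); return np.array(o['tool_pos']),R.from_euler('xyz',o['orientation'],degrees=True),o
E
cat > a.py <<'E'
from h import *
import pickle
o=ctrl.get_obs();print(o)
for n in ('top','scene'):
    s=snap(n,n+'0.png');print(n,s['vertical_fov'],s['cx'],s['cy'],s['rvec'],s['tvec'])
    pickle.dump(s,open(n+'0.pkl','wb'))
E
python3 a.py
```

```text
{'clock': 0.0, 'joint_pos': array([-5.96960743e+01,  2.05898546e+01,  6.32815325e-01, -1.94104274e-02,
       -7.01350727e+01, -1.65058910e+01]), 'qvel': array([-0.02529818,  0.02515977,  0.00866232, -0.0936379 ,  0.1565811 ,
       -0.05650935]), 'tau': array([ 4.61365380e-04, -5.82717669e+01,  2.93075502e+01,  6.99775457e+00,
        7.14180715e-03, -1.42519734e-04]), 'tool_pos': array([ 0.16082691, -0.65505326,  0.22563547]), 'orientation': array([  5.30233666,  89.90609745, 109.09376091]), 'force': array([ 0.15798707, -0.91589668, -0.3335054 ]), 'moment': array([ 0.01829293, -0.00924296,  0.02436332]), 'opening': 0.08790509580674785}
top 44.9743665637357 325.1207367997798 234.10755595099312 [ 2.1816721  -2.12681983  0.16317438] [-0.02281531  0.56544333  1.39080374]
scene 47.76100775185199 308.43185445878674 237.94976437189635 [ 0.73119819 -2.5516081   1.2294817 ] [0.50397052 0.25890763 1.41117091]
```

View pics/top0.png

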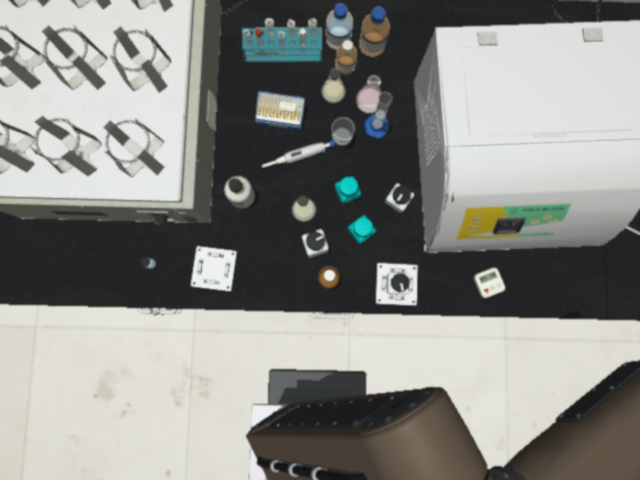

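View pics/scene0.png

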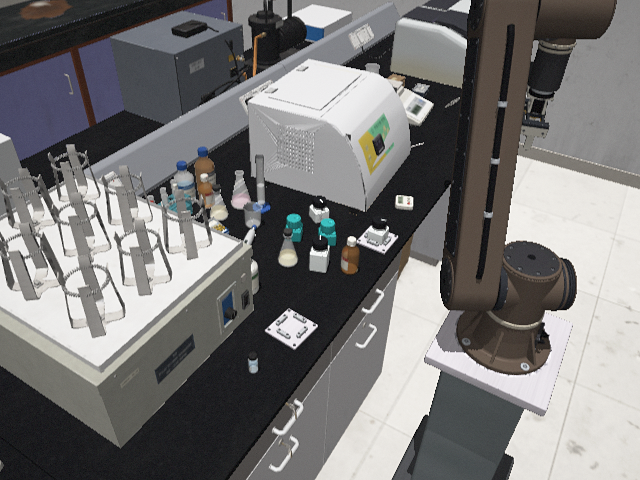

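The top view shows the tall jar at (316,243), the flask at (304,208) and the amber bottle at (329,277). The free plate is at (213,269), the occupied plate at (397,284) and the spare jar at (399,197). The turquoise look-alikes are at (362,229) and (347,189).

```bash
cat > b.py <<'E'
from h import *
import pickle
s=pickle.load(open('top0.pkl','rb')); im=s['image']
for n,(u,v),z in [('tallcap',(316,238),.102),('flask',(304,208),.05),('amber',(329,276),.118),('occ',(397,284),.008),('shortcap',(399,283),.084),('free',(213,269),.008),('spare',(399,197),.06),('turq',(362,229),.06),('timer',(489,283),.018),('vial',(149,263),.056),('wb',(238,187),.12)]:
    print(n,ray(s,u,v,z).round(3))
g=im.min(2); m=((g>140)*255).astype(np.uint8)
for n,(u,v) in dict(free=(213,269),occ=(397,284)).items():
    q=np.zeros_like(m); q[v-35:v+35,u-35:u+35]=m[v-35:v+35,u-35:u+35]
    c=max(cv2.findContours(q,cv2.RETR_EXTERNAL,cv2.CHAIN_APPROX_NONE)[0],key=cv2.contourArea)
    P=np.array([ray(s,a,b,.008)[:2] for a,b in c[:,0]],np.float32)
    print(n,cv2.minAreaRect(P*1000))
o=[cv2.resize(im[v-30:v+30,u-30:u+30],(380,380),interpolation=cv2.INTER_CUBIC) for u,v in [(316,243),(397,284)]]
cv2.imwrite('pics/z1.png',np.hstack(o)[:,:,::-1])
E
python3 b.py
```

```text
tallcap [0.547 0.013 0.102]
flask [0.628 0.045 0.05 ]
amber [ 0.457 -0.019  0.118]
occ [ 0.449 -0.191  0.008]
shortcap [ 0.447 -0.186  0.084]
free [0.475 0.269 0.008]
spare [ 0.66  -0.188  0.06 ]
turq [ 0.578 -0.098  0.06 ]
timer [ 0.457 -0.419  0.018]
vial [0.482 0.415 0.056]
wb [0.661 0.2   0.12 ]
free ((477.252685546875, 268.26043701171875), (101.27884674072266, 101.04666900634766), 84.34437561035156)
occ ((450.1871032714844, -189.57110595703125), (101.12268829345703, 101.06246185302734), 88.40530395507812)
```

View pics/z1.png

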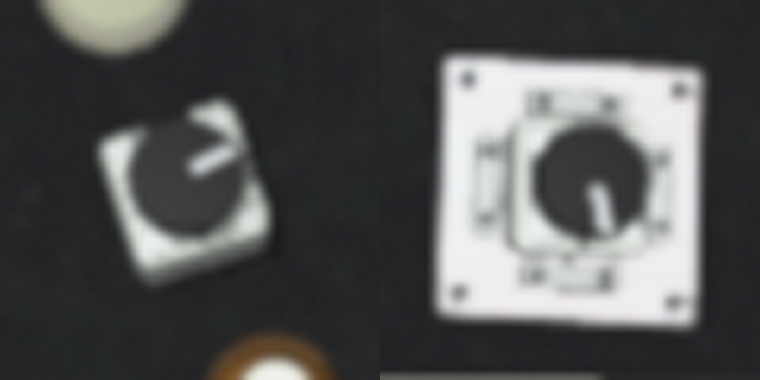

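```bash
cat >> h.py <<'E'
def go(x,y,z,jaw=None):
    """needed turn about tool x (deg) and shift in tool axes (cm); jaw = world heading of tool z axis, mod 180"""
    p,r,o=pose(); M=r.as_matrix(); h=np.degrees(np.arctan2(M[1,2],M[0,2]))
    print('t',round(o['clock'],2),'tcp',p.round(4),'jawhead',h.round(1),'j',np.round(o['joint_pos'],1),'F',np.round(o['force'],1),'Mz',round(o['moment'][2],2),'open',round(o['opening'],4))
    # tilt fix + turn
    if jaw is None: jaw=h
    d=(jaw-h+90)%180-90; a=np.radians(h+d)
    X=np.array([0,0,-1.]); Z=np.array([np.cos(a),np.sin(a),0]); T=np.column_stack([X,np.cross(Z,X),Z])
    print('rotvec',np.degrees((R.from_matrix(M.T@T)).as_rotvec()).round(1),'shift cm',(M.T@(np.array([x,y,z])-p)*100).round(2))
E
python3 - <<'E'
from h import *
import pickle
s=pickle.load(open('top0.pkl','rb'))
for n,(u,v),z in [('tallcap',(315.5,241.4),.102),('shortcap',(400.5,282.4),.084),('fridge corner',(427,250),0),('fridge@.2',(427,250),.1),('shaker',(213,222),0),('shaker top',(183,202),.2)]: print(n,ray(s,u,v,z).round(3))
go(.45,-.19,.25,90)
E
```

```text
tallcap [0.539 0.014 0.102]
shortcap [ 0.449 -0.189  0.084]
fridge corner [ 0.538 -0.268  0.   ]
fridge@.2 [ 0.526 -0.249  0.1  ]
shaker [0.595 0.276 0.   ]
shaker top [0.606 0.307 0.2  ]
t 0.1 tcp [ 0.1608 -0.6551  0.2258] jawhead 103.8 j [-59.7  20.6   0.6  -0.  -70.1 -16.5] F [ 0.9 -0.  -0.6] Mz -0.01 open 0.0878
rotvec [13.8  0.1 -0. ] shift cm [ -2.38 -39.17  38.28]
```

>>> {"fn": "servo_tool", "kwargs": {"deltas": [[[0,0,0],[-0.2,-2.6,2.55],8.7],[[0,0,0],[-0.4,-5.2,5.1],8.7],[[0,0,0],[-0.5,-7.8,7.65],8.7],[[0,0,0],[-0.7,-10.4,10.2],8.7],[[0,0,0],[-0.8,-13,12.75],8.7]]}}

```text
clock: 0.6
tool_pos: [0.2571, -0.4989, 0.2336]
orientation: [9.9, 89.9, 113.7]
force: [1.6, -0.9, 0.8]
opening: 0.087
```

>>> {"fn": "servo_tool", "kwargs": {"deltas": [[[0,0,0],[-0.2,-2.6,2.55],8.7],[[0,0,0],[-0.4,-5.2,5.1],8.7],[[0,0,0],[-0.5,-7.8,7.65],8.7],[[0,0,0],[-0.7,-10.4,10.2],8.7],[[0,0,0],[-0.8,-13,12.75],8.7]]}}

```text
clock: 1.1
tool_pos: [0.3534, -0.3427, 0.2419]
orientation: [9.0, 89.9, 112.8]
force: [1.0, -0.1, 0.0]
opening: 0.0872
```

>>> {"fn": "servo_tool", "kwargs": {"deltas": [[[0,0,0],[-0.2,-2.6,2.55],8.7],[[0,0,0],[-0.4,-5.2,5.1],8.7],[[0,0,0],[-0.5,-7.8,7.65],8.7],[[0,0,0],[-0.7,-10.4,10.2],8.7],[[0,0,0],[-0.8,-13,12.75],8.7]]}}

```text
clock: 1.6
tool_pos: [0.4498, -0.1865, 0.2502]
orientation: [4.2, 89.9, 108.0]
force: [1.4, 0.4, -0.1]
opening: 0.0869
```

>>> {"fn": "servo_tool", "kwargs": {"deltas": [[[8.3,0,0],[0,0,0],8.7],[[16.6,0,0],[0,0,0],8.7],[[24.9,0,0],[0,0,0],8.7],[[33.2,0,0],[0,0,0],8.7],[[41.5,0,0],[0,0,0],8.7]]}}

```text
clock: 2.1
tool_pos: [0.4495, -0.1863, 0.2499]
orientation: [59.6, 89.9, 121.5]
force: [-0.4, -0.0, -0.5]
opening: 0.0867
```

>>> {"fn": "servo_tool", "kwargs": {"deltas": [[[8.3,0,0],[0,0,0],8.7],[[16.6,0,0],[0,0,0],8.7],[[24.9,0,0],[0,0,0],8.7],[[33.2,0,0],[0,0,0],8.7],[[41.5,0,0],[0,0,0],8.7]]}}

```text
clock: 2.6
tool_pos: [0.4492, -0.1862, 0.2496]
orientation: [108.7, 89.8, 128.8]
force: [0.7, 0.6, 0.2]
opening: 0.0871
```

>>> {"fn": "servo_tool", "kwargs": {"deltas": [[[8.3,0,0],[0,0,0],8.7],[[16.6,0,0],[0,0,0],8.7],[[24.9,0,0],[0,0,0],8.7],[[33.2,0,0],[0,0,0],8.7],[[41.5,0,0],[0,0,0],8.7]]}}

```text
clock: 3.1
tool_pos: [0.4353, -0.2436, 0.2393]
orientation: [84.0, 82.2, 74.4]
force: [1.0, 0.3, 0.2]
opening: 0.0872
```

Run:
```python
from h import *
import pickle
go(.45,-.19,.20,-20)
s=snap('wrist','w1.png'); pickle.dump(s,open('w1.pkl','wb'))
print(proj(s,(.45,-.19,.084)),proj(s,(.45,-.19,.008)))
```

```text
t 3.1 tcp [ 0.4353 -0.2436  0.2393] jawhead -9.6 j [ -13.1    4.8  -15.1   -8.3  -69.9 -173.6] F [1.  0.3 0.2] Mz -0.02 open 0.0872
rotvec [10.4  0.1 -7.8] shift cm [4.64 4.95 0.5 ]
[323.54891142 177.66717787] [321.47486378 180.81437889]
```

View pics/w1.png

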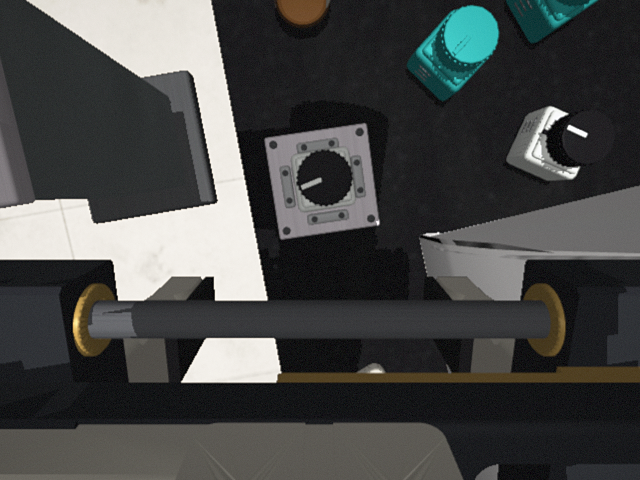

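```bash
python3 -c "
from h import *
go(.45,-.19,.16,-10)"
```

```text
t 3.15 tcp [ 0.4343 -0.244   0.2386] jawhead -9.9 j [ -13.3    4.9  -15.2   -8.5  -69.9 -173.6] F [-1.4 -1.6  0.3] Mz -0.02 open 0.0873
rotvec [ 0.2  0.8 -7.9] shift cm [8.56 4.46 0.51]
```

>>> {"fn": "servo_tool", "kwargs": {"deltas": [[[0,0,-3],[0.5,1.5,0.2],8.7],[[0,0,-6],[1.0,3.0,0.4],8.7],[[0.2,0.8,-7.9],[3,4.4,0.5],8.7],[[0.2,0.8,-7.9],[6,4.46,0.51],8.7],[[0.2,0.8,-7.9],[8.56,4.46,0.51],8.7]]}}

```text
clock: 3.65
tool_pos: [0.4398, -0.2418, 0.1586]
orientation: [82.8, 85.5, 76.4]
force: [0.8, -0.2, -0.1]
opening: 0.0872
```

```bash
python3 -c "
from h import *
go(.45,-.19,.06,-10)"
```

```text
t 3.65 tcp [ 0.4398 -0.2418  0.1586] jawhead -6.4 j [ -10.     8.4  -23.3   -5.3  -58.2 -173.6] F [ 0.8 -0.2 -0.1] Mz 0.0 open 0.0872
rotvec [ 3.6  0.4 -4.5] shift cm [10.24  4.48  0.34]
```

>>> {"fn": "servo_tool", "kwargs": {"deltas": [[[-6,0,-1],[-0.5,0.5,0],8.7],[[-12,0.4,-4.5],[-0.5,1.5,0.2],8.7],[[-16,0.4,-4.5],[-0.5,3,0.3],8.7],[[-16,0.4,-4.5],[-0.5,4.48,0.34],8.7],[[-16,0.4,-4.5],[-0.5,4.48,0.34],8.7]]}}

```text
clock: 4.15
tool_pos: [0.4485, -0.1961, 0.1671]
orientation: [-24.8, 89.2, -14.9]
force: [0.1, -0.3, 0.9]
opening: 0.0869
```

```bash
python3 -c "
from h import *
go(.45,-.19,.06)"
```

```text
t 4.15 tcp [ 0.4485 -0.1961  0.1671] jawhead 9.9 j [  -0.4    5.3  -27.8    0.2  -56.1 -169.9] F [ 0.1 -0.3  0.9] Mz 0.02 open 0.0869
rotvec [-0.   0.8  0.3] shift cm [10.71  0.64  0.11]
```

>>> {"fn": "servo_tool", "kwargs": {"deltas": [[[0,0.8,0.3],[2,0.64,0.11],8.7],[[0,0.8,0.3],[5,0.64,0.11],8.7],[[0,0.8,0.3],[8,0.64,0.11],8.7],[[0,0.8,0.3],[10.7,0.64,0.11],8.7],[[0,0.8,0.3],[10.7,0.64,0.11],8.7]]}}

```text
clock: 4.65
tool_pos: [0.4475, -0.1896, 0.057]
orientation: [179.6, 89.6, -170.3]
force: [-0.8, 0.6, -0.3]
opening: 0.0872
```

```bash
python3 -c "
from h import *
go(.45,-.19,.06)"
```

```text
t 4.65 tcp [ 0.4475 -0.1896  0.057 ] jawhead 10.0 j [ 3.000e-01  1.370e+01 -3.500e+01  1.000e-01 -4.170e+01 -1.704e+02] F [-0.8  0.6 -0.3] Mz -0.01 open 0.0872
rotvec [-0.  -0.4 -0. ] shift cm [-0.3  -0.09  0.23]
```

>>> {"fn": "servo_tool", "kwargs": {"deltas": [[[0,-0.4,0],[-0.4,-0.1,0.2],8.7],[[0,-0.4,0],[-0.4,-0.1,0.2],5],[[0,-0.4,0],[-0.4,-0.1,0.2],3],[[0,-0.4,0],[-0.4,-0.1,0.2],3],[[0,-0.4,0],[-0.4,-0.1,0.2],3]]}}

```text
clock: 5.15
tool_pos: [0.4501, -0.1903, 0.0617]
orientation: [-11.7, 89.9, -1.6]
force: [-0.1, -0.1, -0.2]
opening: 0.0604
```

>>> {"fn": "servo_tool", "kwargs": {"deltas": [[[0,0,0],[0,0,0],3],[[0,0,0],[0,0,0],3],[[0,0,0],[0,0,0],3],[[0,0,0],[0,0,0],3]]}}

```text
clock: 5.55
tool_pos: [0.4506, -0.1903, 0.0619]
orientation: [-14.4, 89.9, -4.3]
force: [1.2, 0.1, 2.6]
opening: 0.0433
```

>>> {"fn": "servo_tool", "kwargs": {"deltas": [[[-7,0,0],[0,0,0],3],[[-14,0,0],[0,0,0],3],[[-21,0,0],[0,0,0],3],[[-28,0,0],[0,0,0],3],[[-35,0,0],[0,0,0],3]]}}

```text
clock: 6.05
tool_pos: [0.4509, -0.1903, 0.062]
orientation: [-50.8, 89.9, -5.5]
force: [1.8, 0.9, 0.6]
opening: 0.0436
```

```bash
python3 -c "
from h import *
go(.45,-.19,.06)"
```

```text
t 6.05 tcp [ 0.4509 -0.1903  0.062 ] jawhead 45.3 j [   0.2   13.3  -34.6    0.   -41.9 -134.9] F [1.8 0.9 0.6] Mz -0.17 open 0.0436
rotvec [-0.   0.1  0.1] shift cm [ 0.2   0.08 -0.04]
```

>>> {"fn": "servo_tool", "kwargs": {"deltas": [[[-7,0,0],[0,0,0],3],[[-14,0,0],[0,0,0],3],[[-21,0,0],[0,0,0],3],[[-28,0,0],[0,0,0],3],[[-35,0,0],[0,0,0],3]]}}

```text
clock: 6.55
tool_pos: [0.4512, -0.1904, 0.062]
orientation: [-86.0, 89.8, -5.4]
force: [1.5, 0.1, -0.1]
opening: 0.0434
```

>>> {"fn": "servo_tool", "kwargs": {"deltas": [[[-7,0,0],[0,0,0],3],[[-14,0,0],[0,0,0],3],[[-21,0,0],[0,0,0],3],[[-28,0,0],[0,0,0],3],[[-35,0,0],[0,0,0],3]]}}

```text
clock: 7.05
tool_pos: [0.4516, -0.1903, 0.062]
orientation: [-118.2, 89.8, -2.3]
force: [1.9, 0.2, -0.2]
opening: 0.0435
```

>>> {"fn": "servo_tool", "kwargs": {"deltas": [[[-6,0,0],[0,0,0],3],[[-12,0,0],[0,0,0],3],[[-18,0,0],[0,0,0],3],[[-24,0,0],[0,0,0],3],[[-30,0,0],[0,0,0],3]]}}

```text
clock: 7.55
tool_pos: [0.4515, -0.1902, 0.0619]
orientation: [-143.4, 89.8, 2.6]
force: [-1.1, -2.9, 0.7]
opening: 0.0435
```

```bash
python3 -c "
from h import *
go(.45,-.19,.06)"
```

```text
t 7.55 tcp [ 0.4515 -0.1902  0.0619] jawhead 146.0 j [  0.2  13.4 -34.6  -0.  -41.9 -34.1] F [-1.1 -2.9  0.7] Mz -0.81 open 0.0435
rotvec [ 0.  -0.2  0.1] shift cm [0.19 0.07 0.14]
```

>>> {"fn": "servo_tool", "kwargs": {"deltas": [[[1,0,0],[0,0,0],8.7],[[1,0,0],[0,0,0],8.7],[[1,0,0],[0,0,0],8.7],[[1,0,0],[0,0,0],8.7],[[1,0,0],[0,0,0],8.7]]}}

```text
clock: 8.05
tool_pos: [0.4515, -0.1902, 0.0619]
orientation: [-142.1, 89.8, 2.9]
force: [-0.8, -0.4, 0.3]
opening: 0.0779
```

>>> {"fn": "servo_tool", "kwargs": {"deltas": [[[0,0,0],[-4,0,0],8.7],[[0,0,0],[-8,0,0],8.7],[[0,0,0],[-12,0,0],8.7],[[0,0,0],[-16,0,0],8.7],[[0,0,0],[-18,0,0],8.7]]}}

```text
clock: 8.55
tool_pos: [0.452, -0.1905, 0.2458]
orientation: [-149.8, 89.5, -4.9]
force: [0.8, 0.3, -0.3]
opening: 0.0868
```

Run:
```python
from h import *
import pickle
go(.54,.015,.24,90)
s=snap('wrist','w2.png'); pickle.dump(s,open('w2.pkl','wb'))
print(proj(s,(.45,-.19,.084)),proj(s,(.45,-.19,.008)))
```

```text
t 8.55 tcp [ 0.452  -0.1905  0.2458] jawhead 145.0 j [  0.2   1.8 -20.5   0.  -67.2 -35.2] F [ 0.8  0.3 -0.3] Mz -0.05 open 0.0868
rotvec [55.  -0.3  0.4] shift cm [  0.64 -21.88   4.59]
[322.38797517 219.76881804] [322.31597155 204.37537698]
```

View pics/w2.png

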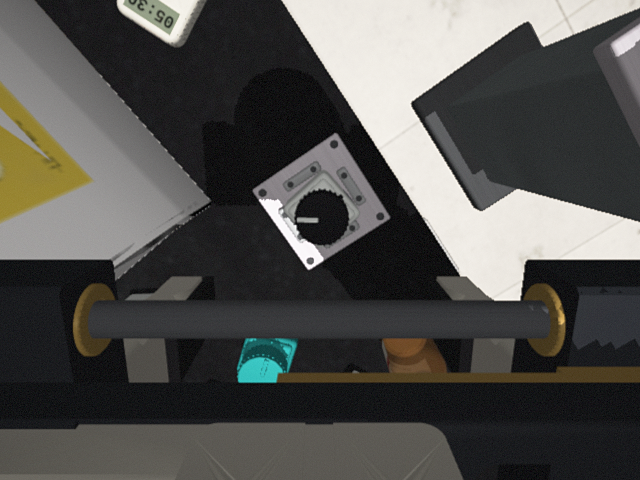

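Run:
```python
from h import *
import pickle
for f,a,b in (('w1.pkl',(324,178),(303,187)),('w2.pkl',(322,218),(299,220))):
    s=pickle.load(open(f,'rb')); A,B=ray(s,*a,.084),ray(s,*b,.084); d=B-A
    print(A.round(4),'bar heading',np.degrees(np.arctan2(d[1],d[0])))
```

```text
[ 0.4503 -0.1903  0.084 ] bar heading -166.5551959707237
[ 0.4494 -0.1914  0.084 ] bar heading -29.795337923297947
```

>>> {"fn": "servo_tool", "kwargs": {"deltas": [[[0,0,0],[0,-4.4,0.9],8.7],[[0,0,0],[0,-8.8,1.8],8.7],[[0,0,0],[0,-13.2,2.7],8.7],[[0,0,0],[0,-17.6,3.6],8.7],[[0,0,0],[0,-21.9,4.6],8.7]]}}

```text
clock: 9.1
tool_pos: [0.5412, 0.0167, 0.2484]
orientation: [-152.4, 89.4, -7.5]
force: [1.2, -0.5, 0.2]
opening: 0.0869
```

>>> {"fn": "servo_tool", "kwargs": {"deltas": [[[-8.2,0,0],[0,0,0],8.7],[[-16.4,0,0],[0,0,0],8.7],[[-24.6,0,0],[0,0,0],8.7],[[-32.8,0,0],[0,0,0],8.7],[[-41,0,0],[0,0,0],8.7]]}}

```text
clock: 9.6
tool_pos: [0.5409, 0.0168, 0.2479]
orientation: [165.1, 89.4, -8.6]
force: [-0.7, 0.1, 0.2]
opening: 0.0871
```

>>> {"fn": "servo_tool", "kwargs": {"deltas": [[[-8.2,0,0],[0,0,0],8.7],[[-16.4,0,0],[0,0,0],8.7],[[-24.6,0,0],[0,0,0],8.7],[[-32.8,0,0],[0,0,0],8.7],[[-41,0,0],[0,0,0],8.7]]}}

```text
clock: 10.1
tool_pos: [0.5407, 0.0168, 0.2474]
orientation: [122.7, 89.4, -9.7]
force: [0.3, -0.4, 0.4]
opening: 0.0872
```

>>> {"fn": "servo_tool", "kwargs": {"deltas": [[[-8.2,0,0],[0,0,0],8.7],[[-16.4,0,0],[0,0,0],8.7],[[-24.6,0,0],[0,0,0],8.7],[[-32.8,0,0],[0,0,0],8.7],[[-41,0,0],[0,0,0],8.7]]}}

```text
clock: 10.6
tool_pos: [0.5405, 0.0168, 0.247]
orientation: [80.3, 89.5, -10.7]
force: [-0.3, 0.5, -0.9]
opening: 0.0871
```

>>> {"fn": "servo_tool", "kwargs": {"deltas": [[[-8,0,0],[0,0,0],8.7],[[-16,0,0],[0,0,0],8.7],[[-22,0,0],[0,0,0],8.7],[[-22,0,0],[0,0,0],8.7]]}}

```text
clock: 11.0
tool_pos: [0.5402, 0.0167, 0.2466]
orientation: [56.7, 89.5, -12.3]
force: [-0.6, 0.3, 0.7]
opening: 0.087
```

Run:
```python
from h import *
import pickle
go(.54,.014,.12,110)
s=snap('wrist','w3.png'); pickle.dump(s,open('w3.pkl','wb'))
print(proj(s,(.54,.014,.102)),proj(s,(.54,.014,.0)))
```

```text
t 11.0 tcp [0.5402 0.0167 0.2466] jawhead -69.0 j [ 22.8   6.8 -15.1   0.3 -67.7  88.1] F [-0.6  0.3  0.7] Mz -0.05 open 0.087
rotvec [ 1.   0.3 -0.4] shift cm [12.66 -0.21  0.19]
[320.33435818 226.52666447] [319.41222424 205.87370164]
```

View pics/w3.png

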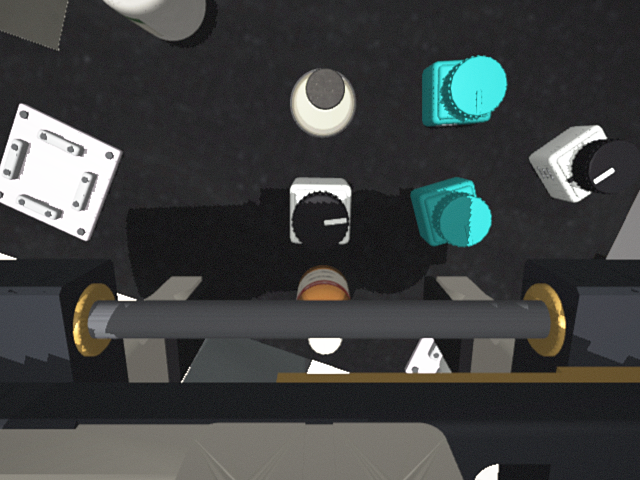

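Run:
```python
from h import *
import pickle
s=pickle.load(open('w3.pkl','rb')); g=s['image'].max(2)
q=np.zeros_like(g); q[172:256,282:360]=((g[172:256,282:360]>95)*255)
q=cv2.morphologyEx(q,cv2.MORPH_CLOSE,np.ones((3,3)))
c=max(cv2.findContours(q,cv2.RETR_EXTERNAL,cv2.CHAIN_APPROX_NONE)[0],key=cv2.contourArea)
P=np.array([ray(s,a,b,.072)[:2] for a,b in c[:,0]],np.float32)
print(cv2.minAreaRect(P*1000), cv2.boundingRect(c))
# cap: sizes across dark disc: circle from dark pixels inside
x,y,w,h=cv2.boundingRect(c)
d=((g[180:256,285:357]<70)*255).astype(np.uint8)
print('row spans'); 
for r in (205,212,219,226,233): 
    k=np.where(g[r,285:357]>110)[0]+285; print(r,k.min(),[ (int(a),int(b)) for a,b in zip(k[:-1],k[1:]) if b-a>3],k.max())
for col in (306,313,321,329,336): 
    k=np.where(g[172:256,col]>110)[0]+172; print(col,k.min(),[ (int(a),int(b)) for a,b in zip(k[:-1],k[1:]) if b-a>3],k.max())
print(ray(s,321,219,.102),ray(s,321,222,.102))
o=cv2.resize(s['image'][170:260,275:365],(540,540),interpolation=cv2.INTER_CUBIC)
f=pickle.load(open('w3.pkl','rb'))['image'][:,:160]
g2=((f.min(2)>120)*255).astype(np.uint8); c=max(cv2.findContours(g2[90:250],cv2.RETR_EXTERNAL,cv2.CHAIN_APPROX_NONE)[0],key=cv2.contourArea)
cv2.imwrite('pics/z3.png',o[:,:,::-1])
```

```text
((546.66796875, 16.389266967773438), (56.22590255737305, 50.773658752441406), 20.08213233947754) (290, 177, 62, 67)
row spans
205 290 [(295, 345)] 350
212 290 [(292, 348)] 349
219 290 [(290, 332)] 346
226 290 [(291, 348)] 349
233 290 [(294, 346)] 349
306 178 [] 195
313 178 [] 192
321 178 [] 191
329 178 [(192, 220)] 224
336 178 [(195, 219)] 223
[0.54570018 0.01565068 0.102     ] [0.54350752 0.01480364 0.102     ]
```

View pics/z3.png

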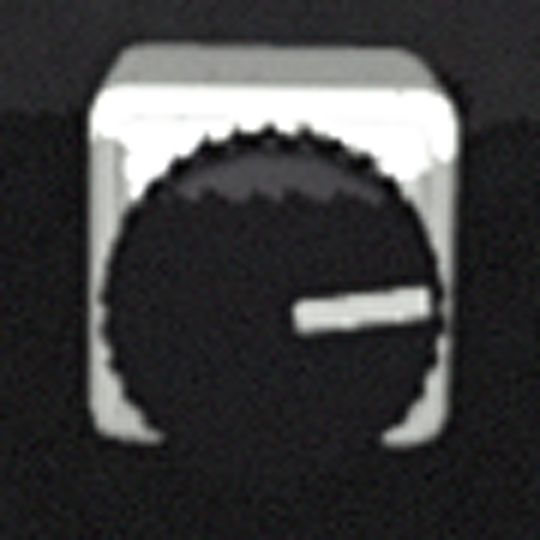

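>>> {"fn": "servo_tool", "kwargs": {"deltas": [[[-7.5,0,0],[0,-0.3,0],8.7],[[-15,0,0],[0,-0.3,0],8.7],[[-22.5,0,0],[0,-0.3,0],8.7],[[-29,0,0],[0,-0.3,0],8.7],[[-29,0,0],[0,-0.3,0],8.7]]}}

```text
clock: 11.55
tool_pos: [0.5374, 0.0157, 0.2465]
orientation: [27.3, 89.5, -13.0]
force: [0.8, 0.9, 1.0]
opening: 0.0866
```

Run:
```python
from h import *
import pickle
go(.5435,.015,.13)
s=pickle.load(open('w3.pkl','rb'))
a,b,c=[ray(s,*p,.008) for p in ((22,104),(123,152),(88,240))]
print([np.degrees(np.arctan2(*(q-p)[1::-1])) for p,q in ((a,b),(b,c))],(a+c)/2)
```

```text
t 11.55 tcp [0.5374 0.0157 0.2465] jawhead -40.3 j [ 22.8   6.5 -15.4   0.3 -67.7 116.8] F [0.8 0.9 1. ] Mz -0.01 open 0.0866
rotvec [ 0.   0.4 -0.2] shift cm [11.65  0.3   0.42]
[np.float64(-95.16342238434802), np.float64(173.56847739463637)] [0.47772311 0.26555236 0.008     ]
```

>>> {"fn": "servo_tool", "kwargs": {"deltas": [[[0,0.4,-0.2],[2,0.3,0.42],8.7],[[0,0.4,-0.2],[5,0.3,0.42],8.7],[[0,0.4,-0.2],[8,0.3,0.42],8.7],[[0,0.4,-0.2],[11,0.3,0.42],8.7],[[0,0.4,-0.2],[11,0.3,0.42],8.7]]}}

```text
clock: 12.05
tool_pos: [0.5407, 0.0143, 0.1327]
orientation: [-122.4, 89.6, -163.1]
force: [-1.0, 0.1, 1.9]
opening: 0.0873
```

```bash
python3 -c "
from h import *
go(.5435,.015,.081)"
```

```text
t 12.05 tcp [0.5407 0.0143 0.1327] jawhead -40.6 j [ 22.3  12.9 -23.3  -0.  -54.1 117.1] F [-1.   0.1  1.9] Mz 0.02 open 0.0873
rotvec [ 0.  -0.2  0.3] shift cm [5.17 0.26 0.18]
```

>>> {"fn": "servo_tool", "kwargs": {"deltas": [[[0,-0.2,0.3],[1.7,0.26,0.18],8.7],[[0,-0.2,0.3],[3.4,0.26,0.18],8.7],[[0,-0.2,0.3],[4.9,0.26,0.18],8.7],[[0,-0.2,0.3],[4.9,0.26,0.18],8.7]]}}

```text
clock: 12.45
tool_pos: [0.543, 0.0148, 0.0833]
orientation: [-115.0, 89.9, -155.9]
force: [-0.6, -0.8, 0.4]
opening: 0.087
```

```bash
python3 -c "
from h import *
go(.5435,.015,.081)"
```

```text
t 12.45 tcp [0.543  0.0148 0.0833] jawhead -40.8 j [ 22.2  16.3 -26.5   0.  -47.3 116.9] F [-0.6 -0.8  0.4] Mz -0.01 open 0.087
rotvec [ 0.  -0.1  0.1] shift cm [0.23 0.04 0.03]
```

>>> {"fn": "servo_tool", "kwargs": {"deltas": [[[0,-0.1,0.1],[0.2,0,0],6],[[0,-0.1,0.1],[0.2,0,0],3],[[0,-0.1,0.1],[0.2,0,0],3],[[0,-0.1,0.1],[0.2,0,0],3],[[0,-0.1,0.1],[0.2,0,0],3]]}}

```text
clock: 12.95
tool_pos: [0.5433, 0.0149, 0.0818]
orientation: [21.6, 89.9, -19.2]
force: [0.7, -0.4, 0.3]
opening: 0.0528
```

>>> {"fn": "servo_tool", "kwargs": {"deltas": [[[0,0,0],[0,0,0],3],[[0,0,0],[0,0,0],3],[[0,0,0],[0,0,0],3],[[0,0,0],[0,0,0],3],[[0,0,0],[0,0,0],3]]}}

```text
clock: 13.45
tool_pos: [0.5433, 0.0149, 0.0819]
orientation: [22.2, 89.9, -18.6]
force: [-1.4, 1.2, 3.9]
opening: 0.0433
```

>>> {"fn": "servo_tool", "kwargs": {"deltas": [[[0,0,0],[-1.5,0,0],3],[[0,0,0],[-3,0,0],3],[[0,0,0],[-4.5,0,0],3],[[0,0,0],[-6,0,0],3],[[0,0,0],[-6,0,0],3]]}}

```text
clock: 13.95
tool_pos: [0.5443, 0.0152, 0.1435]
orientation: [45.8, 89.8, 5.0]
force: [-0.7, -0.6, -1.8]
opening: 0.0433
```

```bash
python3 -c "
from h import *
go(.477,.2675,.165,113)"
```

```text
t 13.95 tcp [0.5443 0.0152 0.1435] jawhead -40.8 j [ 2.230e+01  1.220e+01 -2.270e+01  1.000e-01 -5.480e+01  1.168e+02] F [-0.7 -0.6 -1.8] Mz 0.04 open 0.0433
rotvec [26.2  0.1 -0.2] shift cm [ -2.17  14.7  -21.58]
```

>>> {"fn": "servo_tool", "kwargs": {"deltas": [[[0,0,0],[-0.2,1,-1.5],3],[[0,0,0],[-0.5,2.5,-3.6],3],[[0,0,0],[-0.8,4.2,-6.1],3],[[0,0,0],[-1,5.9,-8.6],3],[[0,0,0],[-1.1,7.4,-10.8],3]]}}

```text
clock: 14.45
tool_pos: [0.51, 0.1428, 0.1534]
orientation: [42.1, 89.8, 1.2]
force: [0.9, 0.1, -1.4]
opening: 0.0436
```

>>> {"fn": "servo_tool", "kwargs": {"deltas": [[[0,0,0],[-0.2,1.7,-2.5],3],[[0,0,0],[-0.5,3.4,-5],3],[[0,0,0],[-0.8,5.1,-7.5],3],[[0,0,0],[-1,6.5,-9.7],3],[[0,0,0],[-1,7.2,-10.7],3]]}}

```text
clock: 14.95
tool_pos: [0.4753, 0.2689, 0.1623]
orientation: [34.7, 89.9, -6.1]
force: [0.9, -0.2, -1.4]
opening: 0.0434
```

>>> {"fn": "servo_tool", "kwargs": {"deltas": [[[6.5,0,0],[0,0,0],3],[[13,0,0],[0,0,0],3],[[19.6,0,0],[0,0,0],3],[[26.2,0,0],[0,0,0],3],[[26.2,0,0],[0,0,0],3]]}}

```text
clock: 15.45
tool_pos: [0.475, 0.2683, 0.1612]
orientation: [23.5, 89.9, -43.6]
force: [0.9, -0.0, -3.0]
opening: 0.0434
```

Run:
```python
from h import *
import pickle
go(.477,.2675,.14,113.2)
s=snap('wrist','w4.png'); pickle.dump(s,open('w4.pkl','wb'))
print(proj(s,(.477,.2675,.008)))
```

```text
t 15.45 tcp [0.475  0.2683 0.1612] jawhead -67.1 j [ 50.1  11.5 -21.1   0.1 -57.4  62.7] F [ 0.9 -0.  -3. ] Mz 0.03 open 0.0434
rotvec [-0.3  0.1 -0. ] shift cm [2.12 0.16 0.15]
[319.62686981 219.51155183]
```

View pics/w4.png

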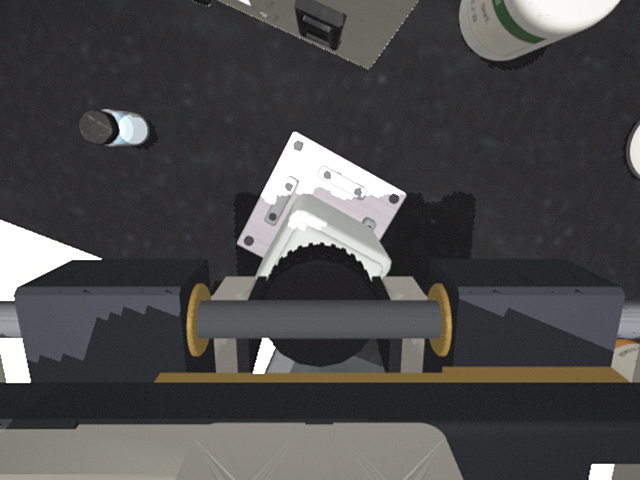

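Run:
```python
from h import *
import pickle
s=pickle.load(open('w4.pkl','rb')); im=s['image']; g=im.min(2).astype(float)
for p in ((323.5,219.5),(321,220)): print(ray(s,*p,.008))
# fit two outer plate edges: scan for white->dark along normals
def edge(a,b,n):
    out=[]
    for t in np.linspace(.15,.85,25):
        p=np.array(a)+t*(np.array(b)-a); v=[g[int(round(p[1]+k*n[1])),int(round(p[0]+k*n[0]))] for k in np.arange(-8,9,.5)]
        k=np.arange(-8,9,.5)[np.argmin(np.diff(v))]+.25; out.append(ray(s,*(p+k*np.array(n)),.008)[:2])
    return np.array(out)
for a,b,n in (((297,132),(406,193),(.49,-.87)),((297,132),(240,245),(-.89,-.45))):
    E=edge(a,b,n); vx,vy,x0,y0=cv2.fitLine(E.astype(np.float32),cv2.DIST_HUBER,0,.001,.001).ravel()
    nn=np.array([-vy,vx]); C=np.array([.477,.2675]); d=nn@(C-[x0,y0])
    print('edge heading',np.degrees(np.arctan2(vy,vx)).round(1),'center offset from edge mm',(d*1000).round(1),'normal',(nn*np.sign(d)).round(3))
go(.477,.2675,.14)
```

```text
[0.47820347 0.26468231 0.008     ]
[0.4770614  0.26634559 0.008     ]
edge heading 84.3 center offset from edge mm 50.8 normal [-0.995  0.099]
edge heading -5.8 center offset from edge mm -50.1 normal [-0.101 -0.995]
t 15.5 tcp [0.475  0.2683 0.1614] jawhead -66.9 j [ 50.1  11.4 -21.1   0.1 -57.5  63. ] F [-0.2  0.4 -2. ] Mz -0.02 open 0.0432
rotvec [ 0.   0.1 -0. ] shift cm [2.14 0.15 0.15]
```

>>> {"fn": "servo_tool", "kwargs": {"deltas": [[[0,0.1,0],[1.3,0.15,0.2],3],[[0,0.1,0],[2.6,0.2,0.22],3],[[0,0.1,0],[3.9,0.2,0.22],3],[[0,0.1,0],[4.9,0.2,0.22],3],[[0,0.1,0],[4.9,0.2,0.22],3]]}}

```text
clock: 16.0
tool_pos: [0.4768, 0.2661, 0.1102]
orientation: [-63.9, 89.8, -130.7]
force: [0.6, -0.6, -1.3]
opening: 0.0433
```

```bash
python3 -c "
from h import *
go(.4777,.2672,.089,113.3)"
```

```text
t 16.0 tcp [0.4768 0.2661 0.1102] jawhead -66.8 j [ 49.7  14.7 -24.4  -0.  -51.   63.4] F [ 0.6 -0.6 -1.3] Mz 0.06 open 0.0433
rotvec [-0.1  0.1  0.1] shift cm [ 2.11  0.13 -0.07]
```

>>> {"fn": "servo_tool", "kwargs": {"deltas": [[[0,0.1,0.1],[0.3,0.13,-0.07],3],[[0,0.1,0.1],[0.8,0.13,-0.07],3],[[0,0.1,0.1],[1.3,0.13,-0.07],3],[[0,0.1,0.1],[1.8,0.13,-0.07],3],[[0,0.1,0.1],[2.05,0.13,-0.07],3]]}}

```text
clock: 16.5
tool_pos: [0.478, 0.2675, 0.0898]
orientation: [-169.6, 90.0, 123.6]
force: [-6.0, -1.0, 20.0]
opening: 0.0432
```

```bash
python3 -c "
from h import *
go(.4777,.2672,.089,113.3)"
```

```text
t 16.5 tcp [0.478  0.2675 0.0898] jawhead -66.8 j [ 49.7  16.1 -25.6  -0.  -48.2  63.5] F [-6. -1. 20.] Mz -0.09 open 0.0432
rotvec [-0.1 -0.   0. ] shift cm [ 0.08 -0.04  0.02]
```

>>> {"fn": "servo_tool", "kwargs": {"deltas": [[[0,0,0],[-0.05,0,0],5],[[0,0,0],[-0.05,0,0],5.5],[[0,0,0],[-0.05,0,0],5.5],[[0,0,0],[-0.05,0,0],5.5],[[0,0,0],[-0.05,0,0],5.5]]}}

```text
clock: 17.0
tool_pos: [0.478, 0.2675, 0.0903]
orientation: [-176.4, 90.0, 116.8]
force: [0.2, -0.3, -0.2]
opening: 0.055
```

>>> {"fn": "servo_tool", "kwargs": {"deltas": [[[0,0,0],[0,0,0],3],[[0,0,0],[0,0,0],3],[[0,0,0],[0,0,0],3],[[0,0,0],[0,0,0],3],[[0,0,0],[0,0,0],3]]}}

```text
clock: 17.5
tool_pos: [0.478, 0.2675, 0.0903]
orientation: [-172.1, 90.0, 121.0]
force: [-0.6, 0.0, -0.6]
opening: 0.0435
```

>>> {"fn": "servo_tool", "kwargs": {"deltas": [[[7,0,0],[0,0,0],3],[[14,0,0],[0,0,0],3],[[21,0,0],[0,0,0],3],[[28,0,0],[0,0,0],3],[[35,0,0],[0,0,0],3]]}}

```text
clock: 18.0
tool_pos: [0.478, 0.2678, 0.0903]
orientation: [-160.7, 89.9, 97.2]
force: [-0.3, 1.1, -0.9]
opening: 0.0433
```

```bash
python3 -c "
from h import *
go(.4777,.2672,.089)"
```

```text
t 18.0 tcp [0.478  0.2678 0.0903] jawhead -102.1 j [ 49.7  16.1 -25.6  -0.1 -48.3  28.2] F [-0.3  1.1 -0.9] Mz 0.1 open 0.0433
rotvec [ 0.  -0.1  0. ] shift cm [ 0.13 -0.02  0.06]
```

>>> {"fn": "servo_tool", "kwargs": {"deltas": [[[7,0,0],[0,0,0],3],[[14,0,0],[0,0,0],3],[[21,0,0],[0,0,0],3],[[28,0,0],[0,0,0],3],[[35,0,0],[0,0,0],3]]}}

```text
clock: 18.5
tool_pos: [0.4781, 0.268, 0.0903]
orientation: [-132.8, 89.9, 89.8]
force: [-1.5, 0.8, 0.2]
opening: 0.0434
```

>>> {"fn": "servo_tool", "kwargs": {"deltas": [[[6,0,0],[0,0,0],3],[[12,0,0],[0,0,0],3],[[18,0,0],[0,0,0],3],[[24,0,0],[0,0,0],3],[[30,0,0],[0,0,0],3]]}}

```text
clock: 19.0
tool_pos: [0.4781, 0.2681, 0.0903]
orientation: [-105.3, 89.9, 87.1]
force: [-1.1, 0.7, 0.5]
opening: 0.0435
```

```bash
python3 -c "
from h import *
go(.4777,.2672,.089)"
```

```text
t 19.0 tcp [0.4781 0.2681 0.0903] jawhead -167.6 j [ 49.7  16.1 -25.6  -0.1 -48.3 -37.3] F [-1.1  0.7  0.5] Mz 0.16 open 0.0435
rotvec [ 0.  -0.   0.1] shift cm [0.13 0.08 0.06]
```

>>> {"fn": "servo_tool", "kwargs": {"deltas": [[[3,0,0],[0,0,0],3],[[6,0,0],[0,0,0],3],[[9,0,0],[0,0,0],3],[[12,0,0],[0,0,0],3]]}}

```text
clock: 19.4
tool_pos: [0.4781, 0.2681, 0.0904]
orientation: [-111.1, 90.0, 69.3]
force: [-0.1, -0.0, -0.0]
opening: 0.0435
```

```bash
python3 -c "
from h import *
go(.4777,.2672,.089)"
```

```text
t 19.4 tcp [0.4781 0.2681 0.0904] jawhead -179.6 j [ 49.8  16.1 -25.6  -0.  -48.3 -49.3] F [-0.1 -0.  -0. ] Mz 0.99 open 0.0435
rotvec [ 0. -0.  0.] shift cm [0.14 0.09 0.04]
```

>>> {"fn": "servo_tool", "kwargs": {"deltas": [[[-0.5,0,0],[0,0,0],8.7],[[-0.5,0,0],[0,0,0],8.7],[[-0.5,0,0],[0,0,0],8.7],[[-0.5,0,0],[0,0,0],8.7],[[-0.5,0,0],[0,0,0],8.7]]}}

```text
clock: 19.9
tool_pos: [0.4782, 0.2681, 0.0904]
orientation: [-112.9, 89.9, 68.0]
force: [-0.5, 0.0, 0.3]
opening: 0.0777
```

>>> {"fn": "servo_tool", "kwargs": {"deltas": [[[0,0,0],[-3,0,0],8.7],[[0,0,0],[-6,0,0],8.7],[[0,0,0],[-10,0,0],8.7],[[0,0,0],[-14,0,0],8.7],[[0,0,0],[-16,0,0],8.7]]}}

```text
clock: 20.4
tool_pos: [0.4792, 0.2686, 0.2544]
orientation: [-138.0, 89.7, 42.9]
force: [0.6, -0.2, 0.0]
opening: 0.0867
```

Run:
```python
from h import *
import pickle
go(.4777,.2672,.089)
s=snap('wrist'); pickle.dump(s,open('w5.pkl','wb'))
t=snap('top'); pickle.dump(t,open('top5.pkl','wb'))
print(proj(s,(.478,.267,.11)),proj(t,(.478,.267,.11)),proj(t,(.45,-.19,.084)))
Z=lambda im,u,v,r:cv2.resize(im[v-r:v+r,u-r:u+r],(380,380),interpolation=cv2.INTER_CUBIC)
u,v=proj(s,(.478,.267,.06)).astype(int)
cv2.imwrite('pics/z5.png',np.hstack([Z(s['image'],u,v,80),Z(t['image'],397,284,30)])[:,:,::-1]); print(u,v)
```

```text
t 20.4 tcp [0.4792 0.2686 0.2544] jawhead -179.1 j [ 49.7   7.5 -13.1   0.  -69.1 -48.8] F [ 0.6 -0.2  0. ] Mz -0.05 open 0.0867
rotvec [ 0.  -0.2  0.2] shift cm [16.53  0.2   0.22]
[320.14619661 222.97051132] [205.9972135  264.25457297] [400.86722852 281.96290998]
320 211
```

View pics/z5.png

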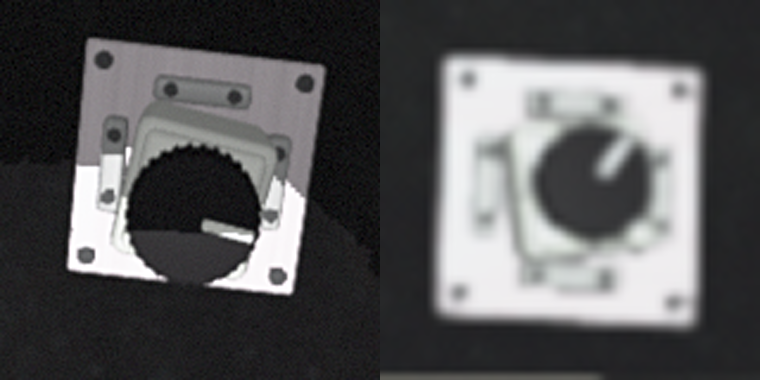

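The tall jar is down, and its bar lines up with a jar side. Screwing turned both jars by about 8–10° against their stops. I will turn each back about 5° by its cap, which is within the cap margins.

>>> {"fn": "servo_tool", "kwargs": {"deltas": [[[0,0,0.2],[3,0.1,0.1],8.7],[[0,0,0.2],[6,0.1,0.1],8.7],[[0,0,0.2],[9,0.1,0.1],8.7],[[0,0,0.2],[12,0.1,0.1],8.7],[[0,0,0.2],[12,0.1,0.1],8.7]]}}

```text
clock: 21.0
tool_pos: [0.4766, 0.2663, 0.1297]
orientation: [73.7, 89.8, -105.4]
force: [-0.4, -0.4, -0.4]
opening: 0.087
```

```bash
python3 -c "
from h import *
go(.4782,.2681,.0905)"
```

```text
t 21.0 tcp [0.4766 0.2663 0.1297] jawhead -179.1 j [ 49.8  13.5 -23.2   0.1 -53.6 -49. ] F [-0.4 -0.4 -0.4] Mz 0.03 open 0.087
rotvec [ 0.   0.1 -0.2] shift cm [ 3.92 -0.19 -0.17]
```

>>> {"fn": "servo_tool", "kwargs": {"deltas": [[[0,0.1,-0.2],[1.3,-0.19,-0.17],8.7],[[0,0.1,-0.2],[2.6,-0.19,-0.17],8.7],[[0,0.1,-0.2],[3.8,-0.19,-0.17],8.7],[[0,0.1,-0.2],[3.8,-0.19,-0.17],6],[[0,0.1,-0.2],[3.8,-0.19,-0.17],5.5]]}}

```text
clock: 21.5
tool_pos: [0.4784, 0.2682, 0.0919]
orientation: [143.6, 89.9, -35.5]
force: [0.2, -0.6, 0.2]
opening: 0.0762
```

>>> {"fn": "servo_tool", "kwargs": {"deltas": [[[0,0,0],[0,0,0],3],[[0,0,0],[0,0,0],3],[[0,0,0],[0,0,0],3],[[0,0,0],[0,0,0],3],[[0,0,0],[0,0,0],3]]}}

```text
clock: 22.0
tool_pos: [0.4784, 0.2682, 0.0923]
orientation: [162.2, 89.9, -16.9]
force: [-0.8, -0.2, 1.3]
opening: 0.0432
```

>>> {"fn": "servo_tool", "kwargs": {"deltas": [[[0.5,0,0],[0,0,0],3],[[-1.5,0,0],[0,0,0],3],[[-3,0,0],[0,0,0],3],[[-5,0,0],[0,0,0],3],[[-5,0,0],[0,0,0],3]]}}

```text
clock: 22.5
tool_pos: [0.4785, 0.2683, 0.0922]
orientation: [161.5, 89.9, -12.5]
force: [0.6, 0.9, -0.6]
opening: 0.0433
```

```bash
python3 -c "
from h import *
go(.4782,.2681,.0905)"
```

```text
t 22.5 tcp [0.4785 0.2683 0.0922] jawhead -174.1 j [ 49.8  16.  -25.4   0.1 -48.5 -43.9] F [ 0.6  0.9 -0.6] Mz 0.01 open 0.0433
rotvec [-0.  -0.1 -0. ] shift cm [0.17 0.01 0.03]
```

>>> {"fn": "servo_tool", "kwargs": {"deltas": [[[0,0,0],[0,0,0],8.7],[[0,0,0],[0,0,0],8.7],[[0,0,0],[0,0,0],8.7],[[0,0,0],[0,0,0],8.7],[[0,0,0],[0,0,0],8.7]]}}

```text
clock: 23.0
tool_pos: [0.4785, 0.2683, 0.0922]
orientation: [158.9, 89.9, -15.2]
force: [0.8, 0.3, 0.3]
opening: 0.0776
```

>>> {"fn": "servo_tool", "kwargs": {"deltas": [[[0,0,0],[-3,0,0],8.7],[[0,0,0],[-6,0,0],8.7],[[0,0,0],[-10,0,0],8.7],[[0,0,0],[-14,0,0],8.7],[[0,0,0],[-16,0,0],8.7]]}}

```text
clock: 23.5
tool_pos: [0.4793, 0.269, 0.2562]
orientation: [-156.3, 89.7, 29.7]
force: [0.1, 0.9, 0.1]
opening: 0.0869
```

Run:
```python
from h import *
import pickle
s=snap('wrist'); pickle.dump(s,open('w6.pkl','wb'))
u,v=proj(s,(.478,.267,.06)).astype(int)
cv2.imwrite('pics/z6.png',cv2.resize(s['image'][v-80:v+80,u-80:u+80],(560,560),interpolation=cv2.INTER_CUBIC)[:,:,::-1])
go(.4513,-.190,.24,-34)
```

```text
t 23.55 tcp [0.4802 0.2695 0.2584] jawhead -174.0 j [ 49.8   7.4 -12.8   0.2 -69.4 -43.9] F [1.8 1.7 3. ] Mz 0.05 open 0.0869
rotvec [40.  -0.4  0.4] shift cm [ 1.62 45.4   7.66]
```

View pics/z6.png

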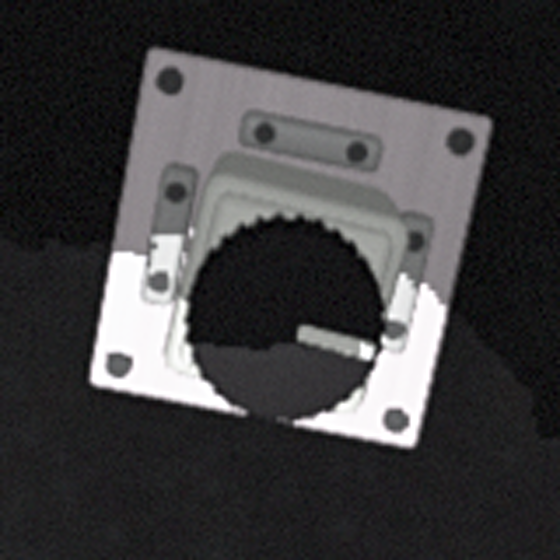

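>>> {"fn": "servo_tool", "kwargs": {"deltas": [[[0,0,0],[0,3,0.5],8.7],[[0,0,0],[0,6,1],8.7],[[0,0,0],[0,9,1.5],8.7],[[0,0,0],[0,12,2],8.7],[[0,0,0],[0,15.1,2.55],8.7]]}}

```text
clock: 24.05
tool_pos: [0.4701, 0.1155, 0.2575]
orientation: [-153.8, 89.5, 32.2]
force: [0.4, -0.7, 0.1]
opening: 0.0872
```

>>> {"fn": "servo_tool", "kwargs": {"deltas": [[[0,0,0],[0,3,0.5],8.7],[[0,0,0],[0,6,1],8.7],[[0,0,0],[0,9,1.5],8.7],[[0,0,0],[0,12,2],8.7],[[0,0,0],[0,15.1,2.55],8.7]]}}

```text
clock: 24.55
tool_pos: [0.4601, -0.0385, 0.2566]
orientation: [-153.6, 89.5, 32.4]
force: [0.4, -0.3, 0.0]
opening: 0.0866
```

>>> {"fn": "servo_tool", "kwargs": {"deltas": [[[0,0,0],[0,3,0.5],8.7],[[0,0,0],[0,6,1],8.7],[[0,0,0],[0,9,1.5],8.7],[[0,0,0],[0,12,2],8.7],[[0,0,0],[0,15.1,2.55],8.7]]}}

```text
clock: 25.05
tool_pos: [0.4501, -0.1925, 0.2556]
orientation: [-152.6, 89.5, 33.4]
force: [0.5, 0.7, -0.4]
opening: 0.087
```

>>> {"fn": "servo_tool", "kwargs": {"deltas": [[[8,0,0],[0,0,0],8.7],[[16,0,0],[0,0,0],8.7],[[24,0,0],[0,0,0],8.7],[[32,0,0],[0,0,0],8.7],[[37,0,0],[0,0,0],8.7]]}}

```text
clock: 25.55
tool_pos: [0.4499, -0.1925, 0.2553]
orientation: [-113.3, 89.5, 35.3]
force: [0.2, 0.2, -0.2]
opening: 0.087
```

Run:
```python
from h import *
import pickle
go(.4513,-.190,.11)
s=snap('wrist'); pickle.dump(s,open('w7.pkl','wb'))
u,v=proj(s,(.45,-.19,.05)).astype(int)
cv2.imwrite('pics/z7.png',cv2.resize(s['image'][v-80:v+80,u-80:u+80],(560,560),interpolation=cv2.INTER_CUBIC)[:,:,::-1])
```

```text
t 25.55 tcp [ 0.4499 -0.1925  0.2553] jawhead 148.7 j [ -0.3   1.5 -19.5  -0.3 -68.6 -30.9] F [ 0.2  0.2 -0.2] Mz -0.01 open 0.087
rotvec [ 0.  -0.2  0.5] shift cm [14.53 -0.17  0.06]
```

View pics/z7.png

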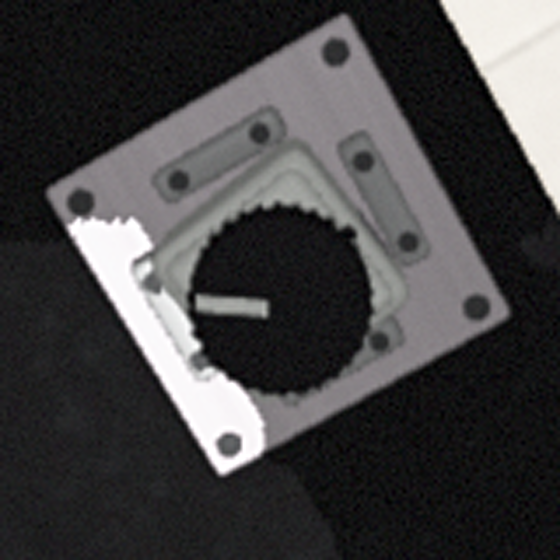

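The nib shows at (348,232) on the jar's upper-right side and the bar points left, so the short cap is open about 2.4 rad. The jar is 7–10° skewed between its stops, so I'll straighten it.

>>> {"fn": "servo_tool", "kwargs": {"deltas": [[[0,-0.2,0.5],[3,-0.1,0],8.7],[[0,-0.2,0.5],[7,-0.1,0],8.7],[[0,-0.2,0.5],[11,-0.1,0],8.7],[[0,-0.2,0.5],[14,-0.1,0],8.7],[[0,-0.2,0.5],[14,-0.1,0],8.7]]}}

```text
clock: 26.1
tool_pos: [0.4483, -0.1905, 0.1116]
orientation: [29.4, 89.5, 177.9]
force: [0.4, -0.6, -0.1]
opening: 0.087
```

```bash
python3 -c "
from h import *
go(.4513,-.190,.063)"
```

```text
t 26.1 tcp [ 0.4483 -0.1905  0.1116] jawhead 148.5 j [  0.1   9.5 -31.2  -0.  -49.7 -31.6] F [ 0.4 -0.6 -0.1] Mz -0.01 open 0.087
rotvec [ 0.   0.4 -0.2] shift cm [ 4.86 -0.22 -0.26]
```

>>> {"fn": "servo_tool", "kwargs": {"deltas": [[[0,0.4,-0.2],[1.6,-0.22,-0.26],8.7],[[0,0.4,-0.2],[3.2,-0.22,-0.26],8.7],[[0,0.4,-0.2],[4.7,-0.22,-0.26],8.7],[[0,0.4,-0.2],[4.7,-0.22,-0.26],6],[[0,0.4,-0.2],[4.7,-0.22,-0.26],5.5]]}}

```text
clock: 26.6
tool_pos: [0.4522, -0.1901, 0.0659]
orientation: [171.1, 89.9, -40.3]
force: [0.5, -0.4, 1.2]
opening: 0.0758
```

>>> {"fn": "servo_tool", "kwargs": {"deltas": [[[0,0,0],[0,0,0],3],[[0,0,0],[0,0,0],3],[[0,0,0],[0,0,0],3],[[0,0,0],[0,0,0],3],[[0,0,0],[0,0,0],3]]}}

```text
clock: 27.1
tool_pos: [0.4519, -0.1901, 0.0662]
orientation: [161.5, 90.0, -49.9]
force: [-2.3, 1.9, 5.3]
opening: 0.0432
```

>>> {"fn": "servo_tool", "kwargs": {"deltas": [[[1.5,0,0],[0,0,0],3],[[3,0,0],[0,0,0],3],[[4.5,0,0],[0,0,0],3],[[6,0,0],[0,0,0],3],[[6,0,0],[0,0,0],3]]}}

```text
clock: 27.6
tool_pos: [0.4522, -0.1901, 0.0662]
orientation: [179.2, 89.9, -38.3]
force: [0.8, 0.4, 0.1]
opening: 0.0432
```

```bash
python3 -c "
from h import *
go(.4513,-.190,.063)"
```

```text
t 27.6 tcp [ 0.4522 -0.1901  0.0662] jawhead 142.5 j [  0.2  13.1 -34.2   0.1 -42.7 -37.8] F [0.8 0.4 0.1] Mz 0.01 open 0.0432
rotvec [-0.  -0.1 -0. ] shift cm [0.32 0.04 0.08]
```

>>> {"fn": "servo_tool", "kwargs": {"deltas": [[[0,0,0],[0,0,0],8.7],[[0,0,0],[0,0,0],8.7],[[0,0,0],[0,0,0],8.7],[[0,0,0],[0,0,0],8.7],[[0,0,0],[0,0,0],8.7]]}}

```text
clock: 28.1
tool_pos: [0.4521, -0.1901, 0.0662]
orientation: [174.3, 89.9, -43.2]
force: [0.2, -0.3, 0.8]
opening: 0.0777
```

>>> {"fn": "servo_tool", "kwargs": {"deltas": [[[0,0,0],[-3,0,0],8.7],[[0,0,0],[-7,0,0],8.7],[[0,0,0],[-11,0,0],8.7],[[0,0,0],[-15,0,0],8.7],[[0,0,0],[-18,0,0],8.7]]}}

```text
clock: 28.6
tool_pos: [0.4522, -0.1901, 0.249]
orientation: [-161.8, 89.8, -19.3]
force: [1.1, -0.3, -0.1]
opening: 0.0868
```

Run:
```python
from h import *
import pickle
go(.4513,-.190,.063)
s=snap('wrist'); t=snap('top')
u,v=proj(s,(.45,-.19,.05)).astype(int)
a=cv2.resize(s['image'][v-80:v+80,u-80:u+80],(400,400),interpolation=cv2.INTER_CUBIC)
b=cv2.resize(t['image'][170:320,130:330],(400,300)); b=np.vstack([b,np.zeros((100,400,3),np.uint8)])
cv2.imwrite('pics/z8.png',np.hstack([a,b])[:,:,::-1])
```

```text
t 28.6 tcp [ 0.4522 -0.1901  0.249 ] jawhead 142.5 j [  0.3   1.9 -20.    0.1 -67.9 -37.8] F [ 1.1 -0.3 -0.1] Mz 0.03 open 0.0868
rotvec [ 0.  -0.2  0.1] shift cm [18.6   0.07  0.14]
```

View pics/z8.png

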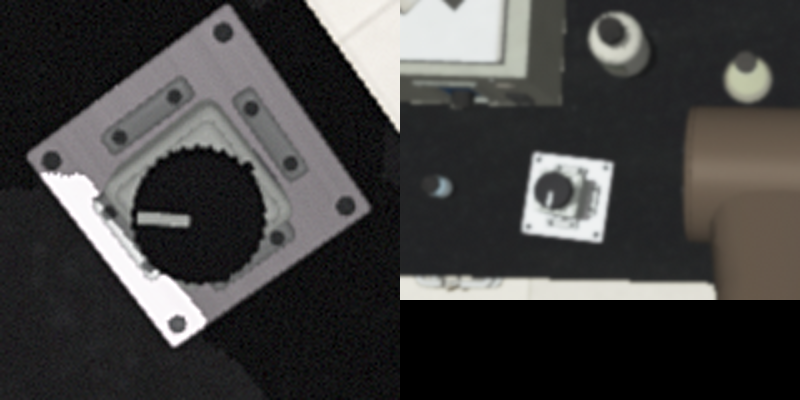

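```bash
python3 -c "
from h import *
print(np.abs(ctrl.get_obs()['qvel']).max()); print(ctrl.close_job())"
```

```text
4.738928113950886
the job is handed in; nothing more can be done
None
```

I handed the job in at about 28.7 s on the clock, with both jars handled as asked. No verdict was reported, so the results below rest on my own checks.

- **Tall jar:** I set it on the empty plate between its four stops, then turned its cap clockwise until it hit the stop (1.0 N m). In the close-up afterwards, the white bar lay along a jar side, as it should at home. The nib was hidden under the cap, so I could not see the bar pointing at it.
- **Short jar:** I unscrewed its cap to the stop (0.8 N m). From the angle between bar and nib it is open by roughly 2.4 rad, and the jar stayed down between its stops.
- **Straightening:** Tightening and unscrewing had turned both jars about 8–10° against their stops. I turned each back 5–6° by its cap, with almost no torque, so the caps should not have moved. The last pictures show both jars nearly parallel to their plates.
- **Position:** When last gripped, the caps were about 1.4 mm (tall) and 2 mm (short) from the plate centres.
- **Other things:** I gripped only the two jars, and saw no sign that anything else moved in the last pictures. Those did not show everything, and I did not measure it.
- **Arm at hand-in:** The gripper was open and clear above the short jar. One joint still read about 5 degrees/s as the arm settled.

I viewed 10 pictures in all, crops included.

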